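# Set the running clearance of a strip hold-down

## Robot

A 6-joint arm with a two-finger parallel gripper is mounted at the origin on a cart in front of the work surface, level with it; the furniture and walls round the work are solid. World frame = base frame: x ahead of the robot, y to its left, z up, the work surface at z = 0. Lengths are in mm, angles in rad, forces in N, time in s.
With the tool pointing down it reaches from about 350 to 850 mm from the base axis. Payload 8.1 kg.
Tool frame: the origin (TCP) lies midway between the tips of the shut fingers; the grasp point (between the pads) lies robot.grip_depth behind it (robot.grip_depth is the distance from the TCP to the grasp point, in mm); z points along the fingers, y is the line along which they close (so a half turn about z gives the same grasp; the last joint's range is limited). The gripper opens to 93 mm and grips with 3 to 60 N. Pads are 15 mm wide; open, the fingers measure 128 mm over their backs; the gripper's body (75 mm by 188 mm) begins 65 mm behind the grasp point.
Start: joints at [1.103, 0.13, 1.488, -0, 1.523, -0.085], TCP at [224.091, 556.586, 218.635] pointing down, gripper open.
Joint ranges: [-2.96, 2.96], [-0.89, 2.26], [0.02, 2.5], [-1.34, 4.48], [0, 2.73], [-2.66, 2.66]. Speed limits (rad/s): [2.39, 2.39, 2.79, 3.14, 3.14, 3.14].

## Interface

Orientations are given as a 3x3 rotation matrix whose columns are the frame's x, y, z axes.
In Python, from plant import robot gives the robot as it stands. Calls block until the motion is done:
- robot.move_to(position, orientation): joint-space move of the TCP to a pose.
- robot.move_straight(position, rotation=None, vel=150, f_stop=None): straight line of the TCP; rotation=None keeps the orientation; vel is the mean speed in mm/s. With f_stop (N) it stops when the force on the tool has changed by that much, and returns True; else False.
- robot.movej(angles): joint-space move.
- robot.gripper_to(opening, effort=None): opening from 0.0 (shut) to 1.0 (fully open); effort is the grip in N (None keeps the last); returns when the fingers have stopped.
- robot.pause(seconds).
- robot.ik(position, orientation): joint angles nearest the present ones, or None.
- robot.camera(name): name is "scene" or "top" or "wrist"; returns (picture, depth): 384x512x3 uint8, blue, green, red; 384x512 float32, mm along the optical axis (not along the pixel's ray), 0 where there is no reading.
- robot.camera_model(name): a dict with "fx", "fy", "cx", "cy" (pixels), "pose" (4x4, takes a point from camera to world coordinates); the wrist camera has in their place "tool_from_camera" (4x4, takes a point from camera to tool coordinates, whose origin is the TCP and whose axes are the flange's). Camera axes: x right, y down, z forward; pixel columns grow to the right and rows downward; lengths in mm; the calibration is good to about 2 mm. A picture is of the moment at which its call begins: read the wrist's pose just before it. camera_model takes no time and is no camera call.
A pose or a line that the arm cannot do raises robot.Unreachable and nothing moves.
- robot.job_done(): hands the job in; it is judged then, once.
Readings, each from a call of its own:
- robot.current_time_s(): time.
- robot.current_joint_pos(): joint angles.
- robot.current_joint_velocities(): joint speeds.
- robot.current_tau(): joint torques, N m.
- robot.current_ee_pos(): TCP position.
- robot.current_ee_rot(): TCP orientation.
- robot.current_wrist_force(): force on the tool from outside, world axes, zero at the start.
- robot.current_wrist_torque(): the same for the moment, N m.
- robot.current_opening(): opening from 0.0 (shut) to 1.0 (fully open).
- robot.current_grip_force(): force on a finger pad.
Only numpy, scipy, OpenCV 4.12 (cv2) and the standard library are available. Lean on these libraries where they do the work, as an engineer would, in place of code of your own. Each camera call takes 0.05 s, during which the arm holds its last target. There are 200 camera calls.

## Task

Gently push the wooden strip along its channel in the jig until its end is home against the end stop. Then turn the wing-knob screw clockwise until its foot bottoms finger-tight on the strip, without crushing it, and back the screw off by a quarter of a turn, so that the foot is left clear of the strip. Leave the strip home and the other things where they are.

Things in the scene. Friction and masses are not known exactly. Their poses are not given: they have to be found in the camera images.
- jig: Plywood hold-down jig fixed to the worktop. Origin: on the worktop under the screw axis; z up. Base board 104 mm (x), y from -70 to +215 mm, 12 mm thick. On it a channel along y, 35 mm wide, between two rails 10 mm high (y from -50 to +80 mm); beyond, the base is flat. A bridge, 34 mm (y) by 101 mm (x), spans it at y = 0; top 65 mm above the worktop, flange 72 mm
- stop_face (a point): Middle of the inner face of the end stop (a 16 mm high wooden block on the base) that closes the channel's -y end, at y = -50 mm of the jig. Axes as the jig's
- strip: The wooden strip lying in the channel, 32 mm wide, 160 mm long (its y, along the jig's y), 11 mm thick, loose, about 0.12 kg. Origin: centre of its underside, 12 mm above the worktop. It starts 60 to 90 mm short of the stop, its +y end out beyond the rails. Home, its -y end touches the stop and its origin is at y = +30 mm of the jig
- foot: The screw's flat steel foot, 22 mm across, with its 12 mm spindle through the bridge; it goes up and down but does not turn. Origin: centre of its underside. Finger-tight is 25 to 50 N of foot on strip; more crushes it. From first touch each 10 N of foot force adds 0.032 Nm to the torque on the knob, so finger-tight is 0.08 to 0.16 Nm over the running torque
- foot_face (a point): Centre of the foot's flat underside, which comes down on the top of the strip (11 mm above the strip's origin). z up. The contact is stiff: from first touch to 50 N takes only about 6 to 7 degrees of knob turn
- knob_grip (a point): Middle of the wooden wing knob on top of the screw; turns with it. The wing is 56 mm long along this x, 15 mm thick along this y (grip it across y), 30 mm tall (15 mm up and down). Clockwise from above drives the foot down, 20 mm per turn, the knob sinking with it; it starts 1.1 to 2.5 rad above bottom. It runs against a friction of about 0.04 Nm and stays where it is left
- spare_strip: a second wooden strip, 32 x 150 x 11 mm, lying loose beside the jig; not to be used
- pencil: flat carpenter's pencil, 172 mm long, lying beside the jig
- sanding_block: cork sanding block, 61 x 117 x 35 mm
- coaster: plywood disc, 90 mm across, 12 mm thick
- tape_roll: roll of masking tape, 108 mm across, 38 mm tall
- filler_tin: small round tin, 65 mm across, 62 mm tall
Things that resemble listed ones, but are neither listed nor needed, are in the scene too. What is shaped like the strip but turquoise is not meant.

How it is judged:
By the outcome, as a careful person would: the job done as asked, in the order asked, and still so for the second after the job is handed in, with the robot touching nothing.
It also fails if it takes over 72 s, if anything falls off the work surface, if the arm or the gripper's body presses on something with over 40 N, if the wrist force passes 120 N, or if a joint passes its speed limit or range.

## Working session

There is one attempt and no reset: what is moved stays moved. The work goes in short steps, each a Python script; the robot and the scene stay as the last script left them, time stands still between calls to the robot, and variables do not carry over. Pictures are saved under pics/ and viewed, at most 10 in all, crops included, and the job is handed in when it is done.

```bash
ls; mkdir -p pics
python3 - <<'E'
from plant import robot
import cv2,numpy as np
for n in ("scene","top"):
    p,d=robot.camera(n); cv2.imwrite(f"pics/{n}0.png",p); np.savez(f"{n}0.npz",p=p,d=d)
    m=robot.camera_model(n); print(n,m["fx"],m["fy"],m["cx"],m["cy"],np.round(m["pose"],3).tolist(), (d>0).mean())
print(robot.grip_depth,robot.current_time_s(),robot.camera_model("wrist"),robot.current_ee_rot())
E
```

```text
pics
scene 346.9214234983925 346.9214234983925 251.63603554187435 195.62842423746775 [[0.654, -0.445, 0.612, 30.147], [-0.757, -0.382, 0.531, -181.274], [-0.003, -0.81, -0.586, 638.866], [0.0, 0.0, 0.0, 1.0]] 0.9959767659505209
top 363.4405595997727 363.4405595997727 256.93068296634516 194.24960158396004 [[-0.027, -0.995, 0.098, 481.971], [-1.0, 0.027, -0.004, 345.083], [0.002, -0.098, -0.995, 1264.074], [0.0, 0.0, 0.0, 1.0]] 0.99603271484375
18.8 0.1 {'fx': 295.2029086902741, 'fy': 295.2029086902741, 'cx': 251.42547948741185, 'cy': 192.71788250039882, 'tool_from_camera': array([[-1.26513339e-03, -9.62527012e-01, -2.71182873e-01,
         7.64679189e+01],
       [ 9.99999066e-01, -1.07748262e-03, -8.40857222e-04,
         7.51594928e-01],
       [ 5.17152956e-04, -2.71183684e-01,  9.62527476e-01,
        -1.66507889e+02],
       [ 0.00000000e+00,  0.00000000e+00,  0.00000000e+00,
         1.00000000e+00]])} [[-9.27641085e-01  3.73472143e-01 -7.58680716e-04]
 [ 3.73472885e-01  9.27639897e-01 -1.49211624e-03]
 [ 1.46518653e-04 -1.66749500e-03 -9.99998599e-01]]
```

View pics/scene0.png

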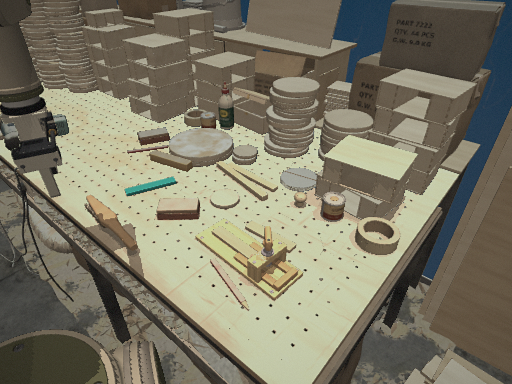

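View pics/top0.png

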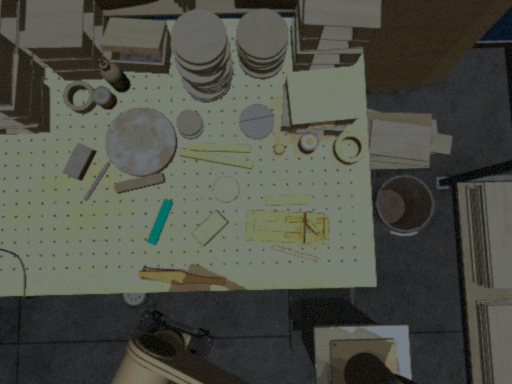

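The scene view shows the jig at about (250,255) with its bridge near (268,258). In the top view it spans columns 247–328 and rows 210–243, bridge at about column 307, and the tape, block and pencil lie around it. Next is a closer look with the wrist camera.

```bash
cat > h.py <<'E'
from plant import robot
import cv2,numpy as np
def R(a): # tool down, tool y axis (closing line) at angle a in world
    c,s=np.cos(a),np.sin(a); y=np.array([c,s,0]); z=np.array([0,0,-1.]); return np.column_stack([np.cross(y,z),y,z])
def shot(n,name=None):
    m=dict(robot.camera_model(n))
    if n=="wrist":
        T=np.eye(4); T[:3,:3]=robot.current_ee_rot(); T[:3,3]=robot.current_ee_pos(); m["pose"]=T@m["tool_from_camera"]
    p,d=robot.camera(n)
    if name: cv2.imwrite(f"pics/{name}.png",p)
    np.savez(f"{name or n}.npz",p=p,d=d,pose=m["pose"],k=[m["fx"],m["fy"],m["cx"],m["cy"]])
def cloud(f):
    z=np.load(f+".npz"); d=z["d"]; k=z["k"]; v,u=np.mgrid[:384,:512]
    P=np.dstack([(u-k[2])/k[0]*d,(v-k[3])/k[1]*d,d])@z["pose"][:3,:3].T+z["pose"][:3,3]; P[d==0]=np.nan
    return z["p"],P
def ray(f,u,v,h):
    z=np.load(f+".npz");k=z["k"];r=z["pose"][:3,:3]@[(u-k[2])/k[0],(v-k[3])/k[1],1];o=z["pose"][:3,3]
    return o+r*(h-o[2])/r[2]
E
python3 - <<'E'
from h import *
for n in("top","scene"): shot(n,n+"1")
p,P=cloud("top1")
for u,v in [(248,211),(328,213),(328,243),(247,240),(307,227),(304,222)]: print(u,v,P[v,u].round(),ray("top1",u,v,12).round())
p,P=cloud("scene1")
for u,v in [(268,238),(268,252),(253,265)]: print(u,v,P[v,u].round())
for a in (0,.1,np.pi,-np.pi):
  for x in(400,450,500): print(a,x,robot.ik([x,180,330],R(a)))
c=cv2.resize(p[200:310,180:320],None,fx=5,fy=5,interpolation=cv2.INTER_CUBIC);cv2.imwrite("pics/c1.png",c)
E
```

```text
248 211 [548. 372.  15.] [548. 372.  12.]
328 213 [534.  93.  -5.] [534.  97.  12.]
328 243 [431.  99.   1.] [431. 101.  12.]
247 240 [449. 378.  -1.] [449. 378.  12.]
307 227 [487. 178.  64.] [488. 171.  12.]
304 222 [505. 182.  23.] [505. 181.  12.]
268 238 [474. 157. 122.]
268 252 [482. 162.  70.]
253 265 [437. 168.  60.]
0 400 [ 3.05861271e-01 -3.30354069e-01  1.71800876e+00 -4.44089210e-16
  1.75393796e+00  3.05861271e-01]
0 450 [ 2.74668882e-01 -2.02329329e-01  1.61234757e+00 -4.44089210e-16
  1.73157441e+00  2.74668882e-01]
0 500 [ 2.49059023e-01 -7.44933382e-02  1.49620649e+00 -4.44089210e-16
  1.71987950e+00  2.49059023e-01]
0.1 400 [ 3.05861271e-01 -3.30354069e-01  1.71800876e+00 -4.44089210e-16
  1.75393796e+00  2.05861271e-01]
0.1 450 [ 2.74668882e-01 -2.02329329e-01  1.61234757e+00 -4.44089210e-16
  1.73157441e+00  1.74668882e-01]
0.1 500 [ 2.49059023e-01 -7.44933382e-02  1.49620649e+00 -4.44089210e-16
  1.71987950e+00  1.49059023e-01]
3.141592653589793 400 None
3.141592653589793 450 None
3.141592653589793 500 None
-3.141592653589793 400 None
-3.141592653589793 450 None
-3.141592653589793 500 None
```

View pics/c1.png

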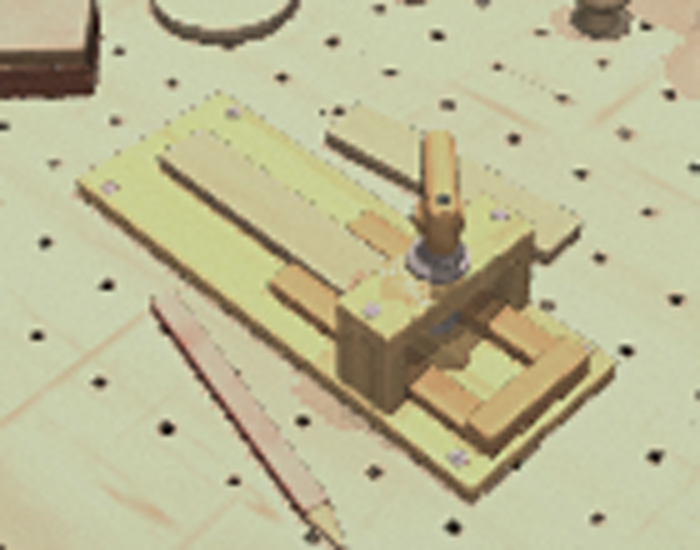

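The crop shows the jig with the strip's +y end at about (180,150), the wing knob on the bridge at (440,190) seen nearly end-on, the stop at (530,400), the pencil to the left and the spare strip behind. Moving to look from the wrist, at two places.

Run:
```python
from h import *
robot.move_to([490,210,270],R(0)); shot("wrist","w1")
robot.move_straight([490,130,270],vel=250); shot("wrist","w2")
print(robot.current_time_s())
a=cv2.imread("pics/w1.png");b=cv2.imread("pics/w2.png")
cv2.imwrite("pics/w12.png",np.hstack([a[:,56:456],b[:,56:456]]))
```

```text
2.3833
```

View pics/w12.png

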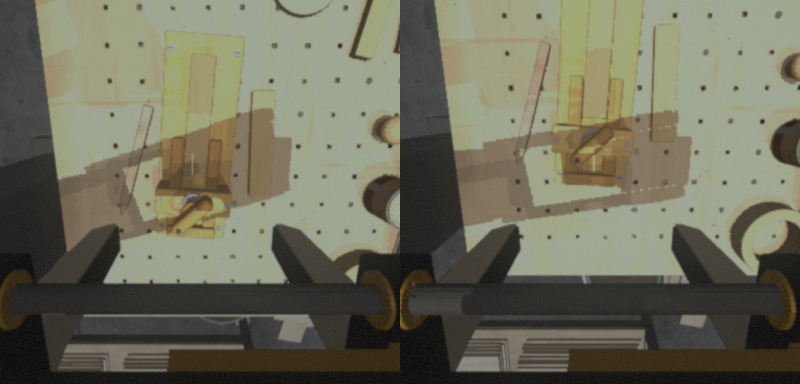

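In w1 (left), the base's far corners are at about (165,32) and (243,38), the strip's end at (190–217,54), and the wing runs from (178,232) to (212,198). In w2 the wing is at (578,162)–(612,127). Now measuring from the depth clouds of both wrist shots.

Run:
```python
from h import *
for f in("w1","w2","top1","scene1"):
    p,P=cloud(f); Q=P.reshape(-1,3); B=p.reshape(-1,3); hsv=cv2.cvtColor(p,cv2.COLOR_BGR2HSV).reshape(-1,3)
    def sel(x0,x1,y0,y1,z0,z1):
        m=(Q[:,0]>x0)&(Q[:,0]<x1)&(Q[:,1]>y0)&(Q[:,1]<y1)&(Q[:,2]>z0)&(Q[:,2]<z1); return Q[m],m
    def rep(n,q):
        if len(q)<5: print(f,n,len(q)); return
        (c,s,a)=cv2.minAreaRect(q[:,:2].astype(np.float32)); print(f,n,len(q),"rect",np.round(c,1),np.round(s,1),round(a,1),"z",np.percentile(q[:,2],[5,50,95]).round(1))
    rep("table",sel(560,640,100,300,-15,15)[0])
    rep("knob",sel(430,560,130,240,100,170)[0])
    rep("bridge",sel(420,560,110,240,58,72)[0])
    q=sel(475,510,250,400,17,40)[0]; rep("strip",q)
    if len(q): print(" end y",np.percentile(q[:,1],[50,97,99.5]).round(1))
    rep("base",sel(420,560,240,400,7,40)[0])
```

```text
w1 table 6814 rect [600.  200.1] [199.7  79.9] 90.0 z [-1.5  0.2 12.1]
w1 knob 776 rect [485. 169.] [55.  15.4] 41.6 z [103.5 122.6 124.7]
w1 bridge 1478 rect [484.7 168.7] [ 34.5 100.7] 85.5 z [62.7 65.4 69.2]
w1 strip 1892 rect [494.8 302.6] [106.5  31.9] 85.8 z [22.  23.4 24.7]
 end y [303.2 352.4 355.6]
w1 base 8549 rect [485. 311.] [146.2 125. ] 85.8 z [11.  12.7 24.1]
w2 table 8145 rect [600. 200.] [199.9  80. ] 90.0 z [-1.6  0.2 12.1]
w2 knob 751 rect [484.8 168.5] [55.8 15.1] 41.4 z [115.4 123.1 124.7]
w2 bridge 1624 rect [484.8 168.4] [ 34.3 101.1] 85.6 z [63.9 65.4 67.5]
w2 strip 1828 rect [494.2 293.3] [86.8 32. ] 85.8 z [21.9 23.3 24.8]
 end y [293.9 333.7 335.8]
w2 base 6733 rect [484.9 290. ] [ 99.9 129.7] 89.9 z [10.9 12.9 24.2]
top1 table 1279 rect [600. 200.] [ 79.8 199.9] 0.1 z [-5.4 -0.4 12. ]
top1 knob 95 rect [485.  169.5] [54.1 15. ] 43.5 z [104.3 120.7 125.5]
top1 bridge 236 rect [484.2 168.6] [33.5 98.9] 87.2 z [60.1 64.1 68.3]
top1 strip 276 rect [493.5 310. ] [119.6  30.6] 87.8 z [18.  21.7 25.8]
 end y [301.4 352.7 362.4]
top1 base 1222 rect [485.9 310.7] [145.9 123.9] 85.4 z [ 8.  12.1 24. ]
scene1 table 1305 rect [600.1 199.9] [ 79.9 199.7] 0.1 z [-2.8 -0.5 11.2]
scene1 knob 162 rect [483.7 165.8] [54.3 14.6] 43.0 z [103.6 121.2 123.6]
scene1 bridge 473 rect [484.3 166.7] [ 34.9 101. ] 85.2 z [60.  64.4 69.8]
scene1 strip 346 rect [494.5 302. ] [104.9  32.2] 86.3 z [19.6 22.1 24. ]
 end y [297.  350.4 354. ]
scene1 base 1444 rect [485.9 310.9] [146.4 126.5] 86.2 z [ 9.4 12.  23.2]
```

All four views agree:
- **Jig:** origin about (484.9, 168.6), with +y at 85.7°.
- **Wing:** 41.5°, with its top at z ≈ 124.5, so the grip height is about 109.5.
- **Strip:** top at 23.3 and end at jig y ≈ 187.5, so about 77.5 mm to travel. The text gives 60–90.

Pushing now.

```bash
cat >> h.py <<'E'
O=np.array([484.9,168.6,0]); A=np.radians(85.75); JY=np.array([np.cos(A),np.sin(A),0]); JX=np.array([JY[1],-JY[0],0])
J=lambda x,y,z: O+JX*x+JY*y+np.array([0,0,z])
YAW=A-np.pi/2
E
python3 - <<'E'
from h import *
t=robot.current_time_s
robot.gripper_to(0.0)
robot.move_to(J(0,207,60),R(YAW))
robot.move_straight(J(0,207,16.5),vel=100)
print(t(),robot.current_wrist_force().round(2))
print(robot.move_straight(J(0,128,16.5),vel=60,f_stop=8),robot.current_ee_pos(),robot.current_wrist_force().round(2))
print(robot.move_straight(J(0,112,16.5),vel=12,f_stop=4))
p=robot.current_ee_pos()-O; print(t(),p@JX,p@JY,p[2],robot.current_wrist_force().round(2)); robot.pause(.2); print(robot.current_wrist_force().round(2))
E
```

```text
5.6417 [0.5  0.12 0.34]
False [494.29321455 296.41364136  16.40246309] [0.69 0.67 1.03]
True
7.975 -0.08950784217901209 117.88350489310646 16.31465027169148 [0.94 1.48 1.33]
[2.12 2.9  0.51]
```

Run:
```python
from h import *
r=robot.move_straight(J(0,112,16.5),vel=8,f_stop=4)
p=robot.current_ee_pos()-O; print(r,p@JX,p@JY,robot.current_wrist_force().round(2))
robot.move_straight(J(0,128,16.5),vel=60)
robot.move_straight(J(0,150,190),vel=200)
robot.gripper_to(0.6)
a=np.radians(131.5)
robot.move_to(J(0,0,190),R(a)) 
shot("scene","s2")
print(robot.current_time_s(),robot.current_joint_pos().round(2))
z=np.load("s2.npz")["p"]; cv2.imwrite("pics/c2.png",cv2.resize(z[200:310,180:320],None,fx=5,fy=5,interpolation=cv2.INTER_CUBIC))
p,P=cloud("s2"); q=(P.reshape(-1,3)-O)@np.column_stack([JX,JY,[0,0,1]])
s=q[(abs(q[:,0])<12)&(q[:,2]>19)&(q[:,2]<28)]; print([np.percentile(s[s[:,1]>20][:,1],k).round(1) for k in(1,50,99)])
```

```text
True -0.7306351251087655 117.90207700992978 [0.06 1.08 0.28]
13.0833 [ 0.23 -0.09  1.76  0.    1.47 -2.06]
[np.float64(45.3), np.float64(83.3), np.float64(1955.2)]
```

View pics/c2.png

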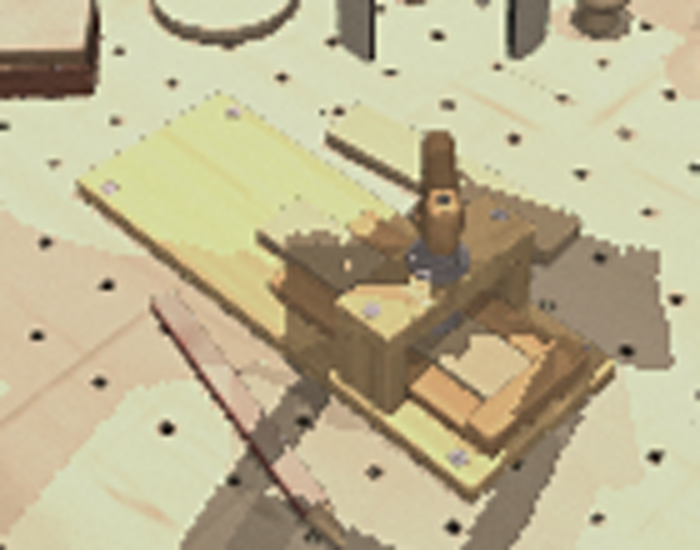

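The strip's −y end now meets the stop at (510,400), and its +y end sits at about (270,240). It is home, with a second gentle push stopping at the same 117.9. Now gripping the wing and running the screw down, 55° to start with (at least 63° is available).

```bash
cat >> h.py <<'E'
A0=np.radians(131.5); Z0=109.5-18.8
def turn(deg,vel=60): # clockwise angle from the start pose
    th=np.radians(deg); robot.move_straight(J(0,0,Z0-th*20/2/np.pi),R(A0-th),vel)
def rd(): return np.round(np.mean([np.r_[robot.current_wrist_torque()*1000,robot.current_wrist_force()] for _ in range(3)],0),1)
E
python3 - <<'E'
from h import *
t=robot.current_time_s
robot.move_straight(J(0,0,Z0),R(A0),200); print(t(),rd())
robot.gripper_to(0.0,30); print(t(),robot.current_opening()*93,robot.current_grip_force(),rd())
for d in (4,8,20,35,55):
    turn(d); print(d,t(),rd(),robot.current_opening()*93)
robot.pause(.3); print(rd())
E
```

```text
13.7333 [ 1.106e+02  2.820e+01 -1.980e+01 -1.000e-01  0.000e+00  6.000e-01]
14.375 22.612239503889946 30.002388060092926 [-658.2 -505.1   18.3    3.    -3.8    2.6]
4 14.625 [-738.8 -564.7  -88.1    3.9   -4.3    2.8] 22.239570435054986
8 14.875 [-744.6 -610.2 -115.3    2.8   -3.5    2.1] 22.62866110807053
20 15.2333 [-861.3 -662.1  -82.8    4.6   -4.     1.8] 22.91552146331336
35 15.6417 [-952.7 -656.9  -17.6    4.3   -5.9    2.4] 22.332449244421284
55 16.1417 [-1080.   -714.2   -70.4     4.     -6.2     2.7] 22.620645317066938
[-1127.   -680.2   -41.3     3.9    -7.      2. ]
```

Run:
```python
from h import *
a=[]
for i in range(12):
    robot.pause(.03); a.append(np.r_[robot.current_wrist_torque()*1000,robot.current_wrist_force()])
a=np.array(a); print(a.mean(0).round(1),a.std(0).round(1)); print(robot.current_tau().round(3))
shot("scene","s3"); z=np.load("s3.npz")["p"]; shot("wrist","w3"); w=cv2.imread("pics/w3.png")
cv2.imwrite("pics/c3.png",np.hstack([cv2.resize(z[195:275,220:310],(450,400),interpolation=cv2.INTER_CUBIC),w[:,:][184:384,150:325].repeat(2,0).repeat(2,1)]))
```

```text
[-1102.7  -662.3   -46.9     3.8    -5.9     2.9] [33.5 27.5 26.5  0.5  0.6  0.4]
[  3.588 -43.813 -43.01    2.398   0.87   -0.052]
```

View pics/c3.png

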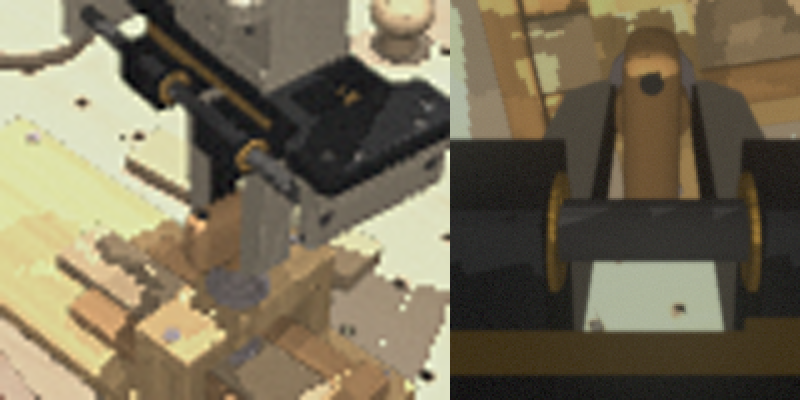

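The right half of the picture (the wrist view) shows the wing at (650,120), aligned with the fingers, so it turned with them. The opening of 22.6 mm means the fingertips hold the round hub under the wing, so I'll regrip 10 mm higher on the flat wing and centre on the axis by lateral force.

Run:
```python
from h import *
t=robot.current_time_s
def avg(n=30):
    a=np.array([np.r_[robot.current_wrist_torque()*1000,robot.current_wrist_force()] for _ in range(n)]); return a.mean(0).round(1),a.std(0).round(1)
print(t(),avg(),t())
robot.gripper_to(.45); print("open",t(),avg())
p=robot.current_ee_pos(); robot.move_straight(J(0,0,Z0-55/18+10)); 
print("up",avg()[0])
robot.gripper_to(0,30); print("grip",t(),robot.current_opening()*93,avg())
r=robot.current_ee_rot(); a=np.degrees(np.arctan2(r[1,1],r[0,1])); print("toolY deg",a,(robot.current_ee_pos()-O).round(2))
p=robot.current_ee_pos()
y=r[:,1]
robot.move_straight(p-y*1.0,vel=20); robot.pause(.1); print("shift -1 y",avg()[0],t())
```

```text
16.9417 (array([-1104.9,  -707.6,   -39.7,     2.7,    -6.6,     3.1]), array([0., 0., 0., 0., 0., 0.])) 16.9417
open 17.5 (array([  8.5, -50.8, -31.9,  -0.3,  -0.2,   0.3]), array([0., 0., 0., 0., 0., 0.]))
up [ 13.  -44.6   8.1  -1.3   0.1  -1. ]
grip 18.3 14.898474951963863 (array([-730.2,  263.1,  -73.2,   -1.2,   -3.7,    1.2]), array([0., 0., 0., 0., 0., 0.]))
toolY deg 76.49171417571058 [-0.23 -0.55 97.47]
shift -1 y [ 6.117e+02 -1.094e+02 -5.540e+01  1.400e+00  1.600e+00 -3.000e-01] 18.65
```

Now on the flat wing (14.9 mm), with the axis refined to about (485.5, 167.4). Stepping down on torque.

```bash
cat >> h.py <<'E'
O=np.array([485.5,167.4,0]); Z0+=10
def ms(n=5):
    a=[]
    for _ in range(n): robot.pause(.02); a.append(np.r_[robot.current_wrist_torque()[2]*1000,robot.current_wrist_force(),robot.current_tau()[5]*1000])
    return np.mean(a,0)
E
python3 - <<'E'
from h import *
t=robot.current_time_s
L=[]; d=55
while d<146 and t()<50:
    d+=2; turn(d,30); m=ms(); L.append(m[0]); 
    print(d,round(t(),2),m.round(1))
    if len(L)>=8 and abs(np.mean(L[-1:])-np.median(L[-10:-2]))>48: break
open("d","w").write(str(d))
E
```

```text
57 18.98 [-71.8  -4.    1.9   1.   53.1]
59 19.32 [-64.2  -4.3   2.5   1.2  12.7]
61 19.65 [-55.8  -4.7   2.2   1.2   5.2]
63 19.98 [-42.7  -4.4   2.6   1.3   5.4]
65 20.32 [-52.8  -4.2   2.9   1.1   5.7]
67 20.65 [-57.3  -4.5   3.    1.1   5.9]
69 20.98 [-90.4  -4.3   3.3   0.7   6.2]
71 21.32 [-52.5  -4.1   3.4   0.5   6.4]
73 21.65 [-40.6  -4.5   3.2   0.5   6.7]
75 21.98 [-33.9  -3.9   2.9   0.4   7. ]
77 22.32 [-76.5  -3.7   3.5   0.2   7.2]
79 22.65 [-34.5  -3.4   3.6   0.6   7.5]
81 22.98 [-40.4  -3.6   3.9   0.2  13.5]
83 23.32 [14.2 -3.5  3.1  0.7 54.5]
```

Joint 6's torque reads cleanly: the baseline of 7.5 mNm jumps after 81°, so that is first touch. Small steps to about 0.115 Nm over running.

Run:
```python
from h import *
d=83; m=ms(8); print(m.round(1))
while d<87:
    d+=.7; turn(d,15); m=ms(6); print(d,round(robot.current_time_s(),2),m.round(1))
    if m[4]-7.5>105 or m[0]+50>125: break
m=ms(12); print(m.round(1))
r=robot.current_ee_rot(); print(d,np.degrees(A0-np.arctan2(r[1,1],r[0,1])),robot.current_opening()*93)
open("d","w").write(str(d))
```

```text
[-9.6 -4.   3.7  1.   2.3]
83.7 23.8 [65.5 -4.1  3.3  0.7 72.4]
84.4 24.15 [59.8 -4.3  4.   1.1 90.4]
85.10000000000001 24.5 [106.6  -4.1   3.8   1.3 108.7]
[91.4 -4.   3.9  1.3 92.5]
85.10000000000001 85.02728656847376 14.908801985035616
```

Tight: 4.4° past touch, which is about 34 N, and both torque readings sit within 0.08–0.16 over running (0.10 from joint 6, 0.145 from the wrist). Backing off 90° now, releasing and checking.

Run:
```python
from h import *
turn(40,60); turn(-5.5,60); print(ms(4).round(1))
r=robot.current_ee_rot(); print(np.degrees(A0-np.arctan2(r[1,1],r[0,1])),robot.current_time_s())
robot.gripper_to(.5); e=robot.current_ee_pos(); robot.move_straight(e+[0,0,80],vel=200)
robot.move_to([480,90,270],R(0)); shot("wrist","w4"); shot("scene","s4"); print(robot.current_time_s())
for f in("w4","s4"):
    p,P=cloud(f); Q=P.reshape(-1,3); m=(abs(Q[:,0]-485)<45)&(abs(Q[:,1]-168)<45)&(Q[:,2]>100)&(Q[:,2]<140)
    print(f,cv2.minAreaRect(Q[m][:,:2].astype(np.float32)),np.percentile(Q[m][:,2],[50,95]))
    q=(Q-[484.9,168.6,0])@np.column_stack([JX,JY,[0,0,1]]); s=q[(abs(q[:,0])<13)&(q[:,2]>19)&(q[:,2]<28)&(q[:,1]>40)&(q[:,1]<200)]; print(np.percentile(s[:,1],[50,97,99.5]).round(1))
z=np.load("s4.npz")["p"]; cv2.imwrite("pics/c4.png",cv2.resize(z[200:310,180:320],None,fx=5,fy=5,interpolation=cv2.INTER_CUBIC))
```

```text
[49.  -4.7 -2.9  2.4 -2.3]
-5.403128466197891 26.6417
29.9417
w4 ((485.0016784667969, 168.61663818359375), (55.53437805175781, 14.985479354858398), 46.56073760986328) [123.46991727 125.11873329]
[ 76.1 107.9 109.4]
s4 ((483.8026428222656, 165.71939086914062), (54.007713317871094, 14.943355560302734), 46.879066467285156) [121.10464133 124.16894922]
[ 74.7 105.4 107. ]
```

View pics/c4.png

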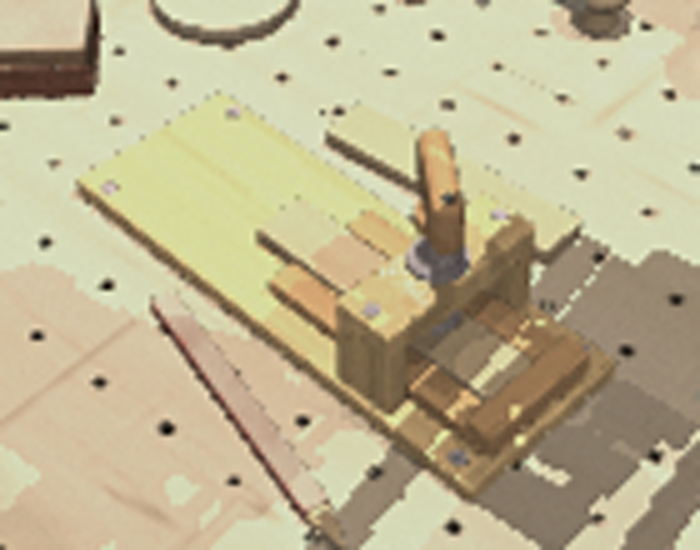

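The final crop shows the strip's far end still at about (265,235), the near end against the stop, and the pencil and spare strip where they were. The wing measures 46.6°, which is the quarter turn back from tight (85° down, 90° back from 41.5°).

```bash
python3 -c "
from h import *
print(robot.job_done())"
```

```text
the job is handed in; nothing more can be done
None
```

I handed the job in at about 30 s: the strip is home against the stop, and the screw was tightened to about 34 N (estimated from turn past first touch), then backed off a quarter turn, which by its 20 mm pitch leaves the foot about 5 mm clear.

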